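# Unlock the coffee chest's folding lid stay and shut the lid

## Task

The larger wooden chest stands open, its lid held upright by a locked brass folding stay on the chest's end. Lift the stay's knee by its knob until it is past centre and no longer holds the lid, then lower the lid gently until it is fully shut. Leave the porcelain cup on its saucer where it stands.

Things in the scene. Friction and masses are not known exactly. Their poses are not given: they have to be found in the camera images.
- chest: The larger of two open dark wooden boxes: a fixed chest 200 mm long (own x), 180 deep (y), 80 high; origin under its centre, z up, +x points away from the robot within 0.25 rad. A brass folding stay lies 5 to 13 mm outside its +x end: the lower bar (52.5 mm) turns on a fixed pivot at y -40, z 50 mm and rises towards +y to the knee; the upper bar (112 mm) goes on to the lid's end.
- chest_lid (a joint): Lid angle, rad: 0 upright, locked; 1.57 shut. Hinge friction 0.4 N m: it stays where left; once unlocked, 2 to 5 N near the free edge on the outer (+y) face push it shut, swinging over to chest -y.
- chest_lid_hinge (a point): Middle of the lid's hinge line, which runs along chest x at chest y = +90, z = 80 mm. The lid, 200 mm long, 180 mm from hinge to free edge, 12 mm thick, stands at chest y 90 to 102, z 80 to 260 mm when upright; shut, it lies on the rim with its top at z = 92 mm. The point's axes are the chest's.
- stay_knob (a point): Grip point on the axis of the knee's round brass knob: pin of 14 mm diameter along chest x, at chest x 133, y 6, z 76 mm at the start; clear of the bars from x 113 to 151. Pinch it across y; it turns in the grip. Locked, the knee sags 7 mm below centre. It moves only on the lower bar's circle, up and to -y, at most 27 mm higher; this takes a few N and lowers the lid a little.
- cup: White porcelain cup, 68 mm wide, 55 mm high, origin under its foot, loose on a 116 mm saucer on the chest's -y side. Not to be disturbed.

How it is judged (in metres and radians):
On the way:
1. the stay's knee is lifted past centre while the lid is still up (z of stay_knob in the frame of chest above 0.087 m and value of joint chest_lid below 1 rad), for 0.1 s.
At the end, for the whole second after the job is handed in: The chest's lid is shut (within 5 degrees of fully down, about 16 mm at its free edge) and at rest, and the cup stands upright within 20 mm of where it was (value of joint chest_lid above 1.48 rad and velocity of joint chest_lid between -0.05 and 0.05 rad/s and distance of cup from where it was at the start of the episode below 0.02 m and angle between cup's own z axis and vertical below 0.17 rad); the robot touches nothing.
It fails at once if the lid is slammed (turns faster than 3 rad/s) (velocity of joint chest_lid above 3 rad/s).
It fails at once if the cup is tipped over (angle between cup's own z axis and vertical above 0.5 rad).
It also fails if it takes over 51 s, if anything falls off the work surface, if the arm or the gripper's body presses on something with over 40 N, if the wrist force passes 120 N, or if a joint passes its speed limit or range.

## Robot

A 6-joint arm with a two-finger parallel gripper is mounted at the origin on the work surface. World frame = base frame: x ahead of the robot, y to its left, z up, the work surface at z = 0. Lengths are in m, angles in degrees, forces in N, time in s.
With the tool pointing down it reaches from about 0.4 to 0.825 m from the base axis. Payload 7 kg.
Tool frame: the origin (TCP) lies midway between the tips of the shut fingers; the grasp point (between the pads) lies 19 mm behind it; z points along the fingers, x is the direction in which the jaws open and shut, and the axes are right-handed (so a half turn about z gives the same grasp; the last joint's range is limited). The gripper opens to 88 mm and grips with 3 to 60 N. Pads are 19 mm wide; open, the fingers measure 130 mm over their backs; the gripper's body (78 mm by 193 mm) begins 47 mm behind the grasp point.
Start: joints at [16.507, 20.546, 0.682, 0, -70.136, -16.507], TCP at [0.675, -0, 0.227] pointing down, gripper open.
Joint ranges: [-176.03, 176.03], [-82.01, 121.73], [-58.28, 71.71], [-173.87, 95.51], [-174.79, -0.11], [-173.66, 173.66]. Speed limits (degrees/s): [136.94, 136.94, 172.46, 180, 180, 180].

## Interface

Orientations are given as [roll, pitch, yaw] about the fixed x, y, z axes, in that order (R = Rz(yaw) Ry(pitch) Rx(roll)).
In Python, from plant import * gives the robot as it stands. The module is installed in compiled form; this text tells all that it offers.
- The arm moves only by the shell command python3 -m pendant 'ROWS' [OPENING]. ROWS is JSON, a list that holds one entry, the list of rows, each a list of 6 numbers: the shift along the world's x, y, z in mm, then the turn, a rotation vector about the world's x, y, z in degrees. A call has 1 to 10 rows; each row is the pose to reach, as a shift and turn from the pose commanded when the call began; what a row does not reach only later rows make up. A row lasts 1/8 s, in which the tool goes at most 62.5 mm and 10.7 degrees, less where a joint would pass 70% of its speed; a pose out of reach is approached as far as the arm can. A call with a gripper value outside its range is refused whole. OPENING is the closure, from -1 (fully open) to 1 (shut), set as the call begins (- or left out, the last holds). The fingers move at their own pace and stop on an object; the grip force is fixed at half the most. Time passes only in rows, so rows that repeat a pose let the fingers close. It gives the time, the measured TCP pose, the force and the opening at its end, in the units of the state.
- get_obs(): the state, without advancing time (a new reading comes with each control period).
- snapshot(name): name is "scene" or "side" or "wrist"; returns a dict with "pixels" (400x640x3 uint8, red, green, blue), "depth" (400x640 float32, m along the optical axis (not along the pixel's ray), 0 where there is no reading), "fx", "fy", "cx", "cy" (pixels), "pose" (4x4, takes a point from camera to world coordinates); the wrist camera has in their place "tool_from_camera" (4x4, takes a point from camera to tool coordinates, whose origin is the TCP and whose axes are the tool frame's). Camera axes: x right, y down, z forward; pixel columns grow to the right and rows downward; lengths in m; the calibration is good to about 2 mm. A picture is of the moment at which its call begins: read the wrist's pose just before it.
- close_job(): hands the job in, once; it reports no verdict.
The state is a dict: "clock": time; "joint_pos": joint angles; "qvel": joint speeds; "tau": joint torques, N m; "tool_pos": TCP position; "orientation": TCP orientation; "force": force on the tool from outside, world axes, zero at the start; "moment": the same for the moment, N m; "opening": finger opening in m.
Only numpy, scipy, OpenCV 4.12 (cv2) and the standard library are available. Lean on these libraries where they do the work, as an engineer would, in place of code of your own. Each camera call takes 0.05 s, during which the arm holds its last target. There are 200 camera calls.

## Working session

There is one attempt and no reset: what is moved stays moved. The work goes in short steps, Python scripts to look and compute and a shell command to move; the robot and the scene stay as the last step left them, time stands still between calls to the robot, and variables do not carry over. Pictures are saved under pics/ and viewed, about 8 in all and at most 12, crops included, and the job is handed in when it is done.

```bash
mkdir -p pics
cat > h.py <<'E'
from plant import *
import numpy as np, cv2
def snap(n,f):
    o=get_obs(); s=snapshot(n); cv2.imwrite(f'pics/{f}.png',s['pixels'][:,:,::-1])
    if 'pose' in s: T=s['pose']
    else:
        from scipy.spatial.transform import Rotation as R
        W=np.eye(4); W[:3,:3]=R.from_euler('xyz',o['orientation'],degrees=True).as_matrix(); W[:3,3]=o['tool_pos']; T=W@s['tool_from_camera']
    d=s['depth']; v,u=np.mgrid[:400,:640]
    P=np.stack([(u-s['cx'])/s['fx']*d,(v-s['cy'])/s['fy']*d,d],-1)@np.array(T)[:3,:3].T+np.array(T)[:3,3]
    P[d==0]=np.nan
    np.savez(f'pics/{f}.npz',P=P,rgb=s['pixels'],T=T,K=[s['fx'],s['fy'],s['cx'],s['cy']])
    return P,s['pixels'],o
E
python3 - <<'E'
from h import *
a=[]
for n in('scene','side'):
    P,c,o=snap(n,n+'0')
    for v in range(20,400,40): print(v,[tuple(np.round(P[v,u]*1000).tolist()) if P[v,u,0]==P[v,u,0] else 0 for u in range(40,640,100)])
    T=np.load(f'pics/{n}0.npz')['T'];print(T.round(2))
print(o)
E
```

```text
20 [(318.0, 44.0, 699.0), (1381.0, 409.0, -279.0), (1379.0, 99.0, -327.0), (1379.0, -241.0, -384.0), (935.0, -362.0, 30.0), (922.0, -600.0, 3.0)]
60 [0, (934.0, 290.0, 30.0), (925.0, 84.0, 0.0), (862.0, -126.0, 32.0), (785.0, -305.0, 86.0), (816.0, -563.0, 0.0)]
100 [0, (855.0, 302.0, -0.0), (803.0, 91.0, 24.0), (786.0, -114.0, -0.0), (750.0, -319.0, 2.0), (717.0, -525.0, 0.0)]
140 [0, (758.0, 303.0, -1.0), (724.0, 103.0, 0.0), (691.0, -96.0, -0.0), (659.0, -295.0, -2.0), (621.0, -484.0, 11.0)]
180 [0, (667.0, 303.0, 0.0), (635.0, 111.0, 1.0), (568.0, -70.0, 80.0), (573.0, -271.0, -1.0), (542.0, -461.0, -1.0)]
220 [(613.0, 488.0, 2.0), (584.0, 304.0, -1.0), (499.0, 99.0, 143.0), (520.0, -64.0, 9.0), (493.0, -249.0, -0.0), (461.0, -425.0, 10.0)]
260 [(536.0, 483.0, -0.0), (506.0, 303.0, 1.0), (422.0, 96.0, 198.0), (438.0, -48.0, 44.0), (420.0, -229.0, -1.0), (391.0, -404.0, 0.0)]
300 [(462.0, 476.0, 1.0), (435.0, 304.0, -1.0), (373.0, 103.0, 184.0), (379.0, -39.0, -1.0), (351.0, -209.0, 0.0), (324.0, -381.0, -2.0)]
340 [(394.0, 472.0, -1.0), (367.0, 305.0, -1.0), (341.0, 139.0, -2.0),
[... 1753 characters left out ...]
.64]
 [ 0.    0.    0.    1.  ]]
{'clock': 0.05, 'joint_pos': array([ 1.65056331e+01,  2.05872021e+01,  6.36100457e-01, -1.69916093e-02,
       -7.01350919e+01, -1.65068398e+01]), 'qvel': array([ 0.04257949,  0.0149829 , -0.022258  ,  0.16704045,  0.01220279,
        0.04612633]), 'tau': array([-5.66391882e-04, -5.84668279e+01,  2.94057959e+01,  7.02602729e+00,
        1.02937481e-02, -4.61257775e-05]), 'tool_pos': array([ 6.74542355e-01, -5.27594653e-05,  2.25697970e-01]), 'orientation': array([-1.79990823e+02, -8.71800038e-02,  1.79993000e+02]), 'force': array([-1.19764979, -0.04497022,  1.28805143]), 'moment': array([-0.02162031,  0.03221441, -0.02917616]), 'opening': 0.08790583825665765}
```

View pics/scene0.png

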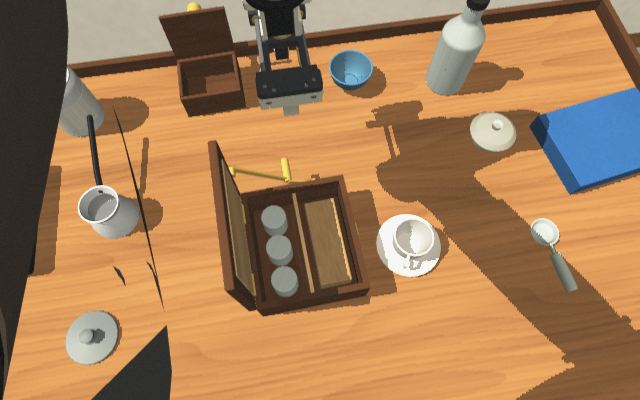

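View pics/side0.png

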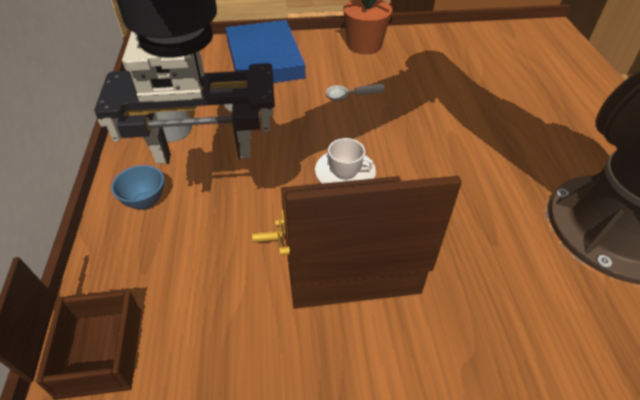

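The scene picture shows the larger chest at about (290,245) with its lid on the left, at (232,225). The stay knob is at (287,168) and the cup at (413,237). In the side view the lid's outer face is at (370,240) and the knob at (265,238). Next I'll fit the chest pose.

Run:
```python
from h import *
S=np.load('pics/scene0.npz');D=np.load('pics/side0.npz')
def brass(c):
    h=cv2.cvtColor(c,cv2.COLOR_RGB2HSV); return (h[...,0]>20)&(h[...,0]<32)&(h[...,1]>150)&(h[...,2]>120)
# lid outer face from side
P=D['P'][185:295,285:455].reshape(-1,3); P=P[(P[:,2]>90)|(P[:,2]>.09)]; P=P[(P[:,1]>.05)]
for _ in range(4):
    m=np.median(P,0) if _==0 else P.mean(0); n=np.linalg.svd(P-P.mean(0),full_matrices=False)[2][2]; r=(P-P.mean(0))@n; P=P[abs(r)<max(2*r.std(),.002)]
n*=np.sign(n[1]); print('face n',n,len(P),r.std(),'c',P.mean(0),'yaw of x deg',np.degrees(np.arctan2(-n[0],n[1])))
yaw=np.arctan2(-n[0],n[1]); ex=np.array([np.cos(yaw),np.sin(yaw)]);ey=np.array([-ex[1],ex[0]])
print('face y',np.percentile(P[:,:2]@ey,[5,50,95]),'x ext',np.percentile(P[:,:2]@ex,[.5,99.5]),'z',P[:,2].min(),P[:,2].max())
P=S['P'].reshape(-1,3);c=S['rgb'].reshape(-1,3).astype(int)
k=(abs(P[:,2]-.08)<.006)&(P[:,0]>.3)&(P[:,0]<.65)&(abs(P[:,1])<.2)&(c.sum(1)<260)
Q=P[k][:,:2]; print(len(Q),'rim x',np.percentile(Q@ex,[.5,1,99,99.5]),'y',np.percentile(Q@ey,[.5,1,99,99.5]), 'minrect',cv2.minAreaRect((Q*1000).astype(np.float32)))
for n_,X in(('scene',S),('side',D)):
    P=X['P'];b=brass(X['rgb'])&(P[...,2]>.03)&(P[...,0]>.4)&(P[...,0]<.7)&(abs(P[...,1])<.2)
    Q=P[b];L=np.c_[Q[:,:2]@ex,Q[:,:2]@ey,Q[:,2]]
    v,u=np.nonzero(b)
    for i in range(0,len(L),max(1,len(L)//25)): print(n_,u[i],v[i],(L[i]*1000).round())
```

```text
face n [-0.03567476  0.99936294 -0.00100909] 13423 0.0006212562158371606 c [0.47722873 0.11051272 0.18534978] yaw of x deg 2.044447801836288
face y [0.092362   0.09342921 0.09443937] x ext [0.38020261 0.57690965] z 0.09003626036408086 0.2640233563514067
2266 rim x [0.37668258 0.37681351 0.57428783 0.57478758] y [-0.09630613 -0.09599308  0.08264197  0.08288332] minrect ((476.8804016113281, 10.591896057128906), (201.07029724121094, 181.03872680664062), 1.974840521812439)
scene 299 60 [628. -40. 321.]
scene 286 161 [619.  -5.  81.]
scene 281 165 [615.   5.  77.]
scene 287 167 [607.  -4.  82.]
scene 232 169 [583.  81. 155.]
scene 232 170 [581.  81. 156.]
scene 245 170 [587.  63. 137.]
scene 289 170 [602.  -7.  79.]
scene 240 171 [587.  71. 136.]
scene 248 172 [586.  60. 129.]
scene 288 172 [597.  -5.  82.]
scene 262 173 [586.  38. 117.]
scene 252 174 [587.  55. 118.]
scene 288 174 [593.  -4.  82.]
scene 260 175 [587.  42. 110.]
scene 288 175 [591.  -4.  83.]
scene 269 176 [586.  28. 102.]
scene 283 176 [588.   5.  88.]
scene 281 177 [587.   9.  88.]
scene 285 177 [587.   2.  85.]
scene 2
[... 410 characters left out ...]
  1.  84.]
side 255 235 [623.  -1.  84.]
side 259 235 [617.  -1.  83.]
side 263 235 [611.   0.  83.]
side 267 235 [605.   0.  82.]
side 271 235 [599.   3.  85.]
side 275 235 [594.   1.  82.]
side 255 236 [623.  -0.  83.]
side 259 236 [617.   2.  84.]
side 263 236 [612.   1.  82.]
side 267 236 [606.   2.  83.]
side 271 236 [600.   2.  82.]
side 254 237 [625.   2.  83.]
side 258 237 [619.   2.  82.]
side 262 237 [613.   3.  82.]
side 266 237 [607.   3.  81.]
side 255 238 [624.   3.  82.]
side 282 249 [586.  84. 157.]
side 286 249 [581.  82. 154.]
side 280 250 [589.  84. 156.]
side 284 250 [584.  85. 156.]
side 288 250 [579.  85. 155.]
side 282 251 [586.  86. 156.]
side 286 251 [581.  86. 155.]
```

Chest centre is about (0.477, 0.009) with yaw 2°. The knob is about (0.610, 0.019, 0.076), and its top was measured at z≈0.083, so that agrees. I'll turn the jaws across chest y, then tilt the tool 35° so the gripper's body clears the stay and lid.

```bash
python3 -m pendant '[[[4,4,0,0,0,-10],[8,8,0,0,0,-20],[12,12,0,0,0,-30],[16,16,0,0,0,-40],[20,21,0,0,0,-50],[20,21,0,0,0,-60],[20,21,0,0,0,-70],[20,21,0,0,0,-80],[20,21,0,0,0,-88],[20,21,0,0,0,-88]]]' -1
python3 -m pendant '[[[-10,0,-10,-0.3,9,0],[-20,0,-40,-0.6,18,0],[-35,0,-70,-0.9,27,0],[-46,0,-100,-1.2,35,0],[-46,0,-100,-1.2,35,0],[-46,0,-100,-1.2,35,0]]]'
python3 -c "
from h import *
P,c,o=snap('wrist','w1');print(o['tool_pos'],o['orientation'],o['force'],o['joint_pos'])
h=cv2.cvtColor(c,cv2.COLOR_RGB2HSV);b=(h[...,0]>18)&(h[...,0]<34)&(h[...,1]>140)&(h[...,2]>100)&(P[...,2]>.03)&(P[...,0]>.56)&(P[...,0]<.66)
v,u=np.nonzero(b);a=np.radians(2)
L=np.c_[P[b][:,0]*np.cos(a)+P[b][:,1]*np.sin(a)-.477,-P[b][:,0]*np.sin(a)+P[b][:,1]*np.cos(a)+.008,P[b][:,2]]*1000
for i in range(0,len(L),len(L)//30+1):print(u[i],v[i],L[i].round(1))
"
```

```text
clock: 1.35
tool_pos: [0.6947, 0.021, 0.226]
orientation: [-179.9, 0.0, 92.1]
force: [0.8, -0.0, -0.9]
opening: 0.0879
clock: 2.1
tool_pos: [0.6498, 0.0207, 0.1273]
orientation: [-145.2, -0.0, 92.1]
force: [-0.8, 0.5, 2.0]
opening: 0.0879
[0.64984001 0.02073494 0.12727924] [-1.45157021e+02 -3.42846297e-02  9.20923515e+01] [-0.82872601  0.49184182  2.04870747] [  14.56930662   44.49200821   23.28869042   -7.30311088 -102.89331314
 -101.9119837 ]
495 99 [ 95.3  91.6 151.8]
493 110 [102.6  88.9 153.3]
490 120 [107.2  87.3 152. ]
483 127 [110.   84.3 150.3]
503 130 [111.8  93.5 150.5]
459 134 [109.1  75.9 142.2]
456 137 [110.3  74.7 141.2]
456 140 [112.4  74.1 141.9]
450 143 [111.4  72.9 137.1]
446 146 [113.   70.8 136.8]
443 149 [112.5  70.7 132.7]
441 152 [112.8  70.5 129.9]
399 156 [110.3  50.5 120.2]
405 159 [112.8  53.3 121.6]
411 162 [112.7  57.6 117.5]
380 166 [112.4  41.2 111.5]
358 170 [110.4  29.5 101.5]
379 173 [112.4  42.1 101.8]
267 177 [100.2 -30.9  67. ]
308 179 [105.9  -1.5  77. ]
274 181 [102.9 -25.9  66.3]
342 182 [112.5  20.6  87.6]
290 184 [106.6 -14.2  69.9]
243 186 [102.5 -49.9  55.8]
319 187 [113.9   5.9  82.6]
274 190 [108.6 -26.   63.3]
280 193 [108.8 -22.3  57.9]
261 201 [114.3 -36.   56. ]
314 214 [131.9   2.7  81. ]
319 230 [143.   6.  83.]
```

View pics/w1.png

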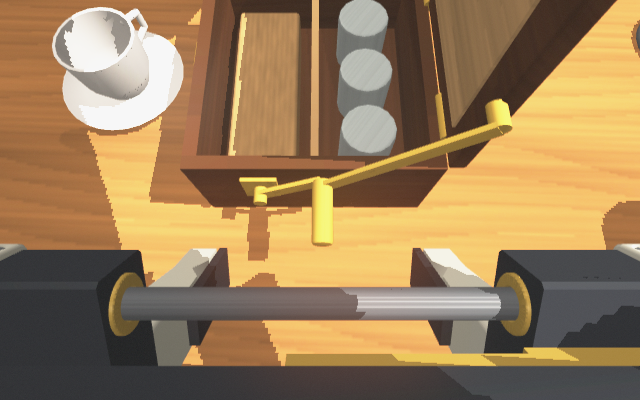

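The wrist view shows the knob at (322,215), centred between the open fingers and clear of the bars. It lies at y≈5–6 with its top at z≈83, as predicted. I'll advance and close.

```bash
python3 -m pendant '[[[-9,0,-13,0,0,0],[-18,-1,-26,0,0,0],[-27,-1,-40,0,0,0],[-36,-1,-53,0,0,0],[-46,-2,-66,0,0,0],[-46,-2,-66,0,0,0]]]'
python3 -m pendant '[[[0,0,0,0,0,0],[0,0,0,0,0,0],[0,0,0,0,0,0],[0,0,0,0,0,0],[0,0,0,0,0,0],[0,0,0,0,0,0],[0,0,0,0,0,0]]]' 1
python3 -c "
import numpy as np
# knee arc about (-40,50), r 52.8 starting (6,76), shifts in chest y,z, world (yaw 2deg)
r=np.hypot(46,26);p0=np.arctan2(26,46)
for p in np.linspace(p0,np.radians(110),16):
  y=-40+r*np.cos(p)-6;z=50+r*np.sin(p)-76;print(round(np.degrees(p)),np.round([-y*.035,y,z],1))
"
```

```text
clock: 2.9
tool_pos: [0.6027, 0.0191, 0.0621]
orientation: [-145.1, -0.1, 92.0]
force: [0.3, 0.0, -0.2]
opening: 0.0878
clock: 3.78
tool_pos: [0.603, 0.019, 0.0605]
orientation: [-145.0, -0.0, 92.0]
force: [0.3, -0.3, -0.0]
opening: 0.0231
29 [-0.  0.  0.]
35 [ 0.1 -2.6  4.2]
40 [ 0.2 -5.6  8.1]
46 [ 0.3 -9.  11.7]
51 [  0.4 -12.7  15. ]
56 [  0.6 -16.7  18. ]
62 [  0.7 -20.9  20.5]
67 [  0.9 -25.4  22.7]
72 [  1.1 -30.   24.4]
78 [  1.2 -34.8  25.6]
83 [  1.4 -39.7  26.5]
89 [  1.6 -44.6  26.8]
94 [  1.7 -49.6  26.7]
99 [  1.9 -54.5  26.2]
105 [  2.1 -59.3  25.1]
110 [  2.2 -64.1  23.7]
```

```bash
python3 -m pendant '[[[0,0,0,0,0,0],[0,0,0,0,0,0],[0,0,0,0,0,0]]]' 1
python3 -m pendant '[[[0,-3,4,0,0,0],[0,-6,8,0,0,0],[0,-9,12,0,0,0],[0,-13,15,0,0,0]]]'
```

```text
clock: 4.15
tool_pos: [0.603, 0.0205, 0.0607]
orientation: [-145.0, -0.1, 92.0]
force: [-0.3, 5.6, 2.1]
opening: 0.0127
clock: 4.65
tool_pos: [0.6033, 0.0098, 0.0757]
orientation: [-145.1, -0.3, 92.0]
force: [0.1, 16.7, 5.3]
opening: 0.0135
```

```bash
python3 -m pendant '[[[0.5,-4,3,0,0,0],[0.5,-8,5.5,0,0,0],[0.5,-12,7.5,0,0,0],[0.5,-17,9.5,0,0,0],[0.5,-17,9.5,0,0,0]]]'
python3 -c "
from h import *
snap('side','s2');P,c,o=snap('scene','c2');print(o['tool_pos'],o['force'])"
```

```text
clock: 5.28
tool_pos: [0.604, -0.0071, 0.088]
orientation: [-145.1, -0.3, 92.1]
force: [-1.4, 17.4, 18.1]
opening: 0.0132
[ 0.60400011 -0.00709845  0.08801513] [-0.07587944 16.9283698  18.4013913 ]
```

View pics/s2.png

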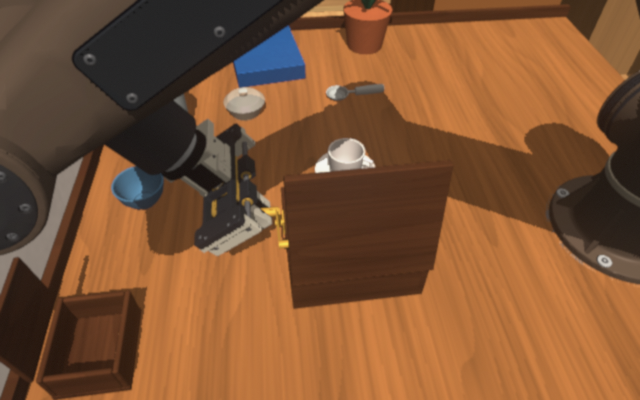

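The lid has begun to tilt: its top edge moved up to row 165 and the outer face leans inward. The knob is still in the grip, about 25 mm higher. I'll release it and retreat.

```bash
python3 -m pendant '[[[0,2,0,0,0,0],[0,2,0,0,0,0],[0,2,0,0,0,0],[0,2,0,0,0,0],[0,2,0,0,0,0],[0,2,0,0,0,0]]]' -0.2
python3 -m pendant '[[[12,2,16,0,0,0],[24,2,33,0,0,0],[36,2,50,0,0,0],[48,3,70,0,0,0],[60,3,90,0,0,0],[60,3,90,0,0,0]]]'
cat > lid.py <<'E'
from h import *
import sys
D,c,o=snap('side',sys.argv[1]);a=np.radians(2)
P=D.reshape(-1,3);L=np.c_[P[:,0]*np.cos(a)+P[:,1]*np.sin(a)-.477,-P[:,0]*np.sin(a)+P[:,1]*np.cos(a)+.008,P[:,2]]
k=(abs(L[:,0])<.08)&(L[:,2]>.1)&(L[:,2]<.3)&(L[:,1]>-.1)&(L[:,1]<.11)&(c.reshape(-1,3).astype(int).sum(1)<300)
Q=L[k]
for _ in range(5):
    m=Q.mean(0);n=np.linalg.svd(Q-m,full_matrices=False)[2][2];r=(Q-m)@n;Q=Q[abs(r)<max(2*r.std(),.002)]
n*=np.sign(n[1]+n[2]);print('lid angle',np.arctan2(n[2],n[1]),'n',n.round(3),len(Q),'std',r.std(),'mean',m,o['tool_pos'],o['orientation'],o['force'],o['opening'],o['clock'])
E
python3 lid.py s3
```

```text
clock: 6.12
tool_pos: [0.6034, -0.0092, 0.0849]
orientation: [-145.0, -0.0, 92.0]
force: [-0.2, -0.5, -0.3]
opening: 0.0523
clock: 6.88
tool_pos: [0.6647, -0.0061, 0.1762]
orientation: [-145.2, -0.0, 92.0]
force: [0.4, -1.0, -0.9]
opening: 0.0529
lid angle 0.15953407181324142 n [-0.001  0.987  0.159] 12150 std 0.0007283134835792625 mean [0.0009379  0.0847242  0.18825528] [ 0.66465672 -0.00610924  0.17621819] [-1.45159073e+02 -2.55779611e-02  9.19915205e+01] [ 0.40772419 -0.96315936 -0.94998017] 0.052907546196943094 6.875
```

View pics/s3.png

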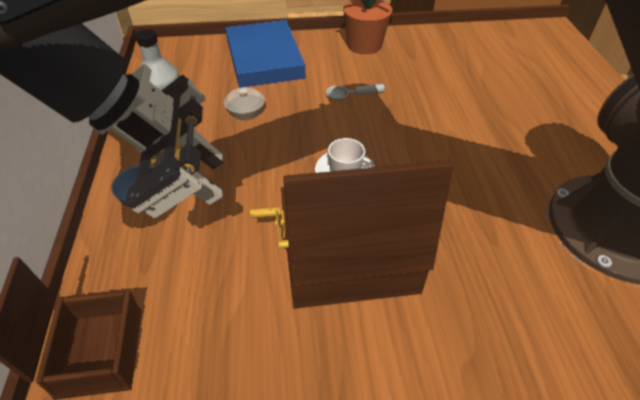

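The stay is past centre: the lid is at 0.16 rad and stays there, with the knob up at (265,213). Next I'll untilt above the scene, close the fingers, and go round to the lid's outer (+y) face.

```bash
python3 -m pendant '[[[0,0,40,0.3,-9,0],[0,0,80,0.6,-18,0],[0,0,120,0.9,-27,0],[0,0,160,1.2,-35,0],[0,0,184,1.2,-35,0],[0,0,184,1.2,-35,0]]]' 1
python3 -m pendant '[[[-30,23,0,0,0,0],[-65,46,0,0,0,0],[-100,70,0,0,0,0],[-130,95,0,0,0,0],[-160,120,0,0,0,0],[-192,140,0,0,0,0],[-192,140,0,0,0,0],[-192,140,0,0,0,0]]]'
python3 lid.py s4
python3 -c "
import numpy as np
for t in np.arange(.16,1.58,.1):
  print(round(t,2),np.round([21+90-150*np.sin(t)+12*np.cos(t),80+150*np.cos(t)+12*np.sin(t)],0))"
```

```text
clock: 7.68
tool_pos: [0.663, -0.006, 0.3616]
orientation: [179.8, -0.1, 92.0]
force: [-0.5, 0.0, -0.5]
opening: 0.0015
clock: 8.68
tool_pos: [0.4713, 0.134, 0.358]
orientation: [-179.9, 0.0, 92.0]
force: [-0.1, -0.8, -0.0]
opening: 0.0005
lid angle 0.1594631352352941 n [-0.001  0.987  0.159] 12170 std 0.0007335670493841954 mean [0.000913   0.08471394 0.18819408] [0.47129932 0.1339731  0.35797604] [-1.79916088e+02  4.53841879e-02  9.20375346e+01] [-0.08333384 -0.83210745 -0.0447234 ] 0.0004548006602031942 8.675
0.16 [ 99. 230.]
0.26 [ 84. 228.]
0.36 [ 69. 225.]
0.46 [ 55. 220.]
0.56 [ 41. 213.]
0.66 [ 29. 206.]
0.76 [ 16. 197.]
0.86 [  5. 187.]
0.96 [ -5. 176.]
1.06 [-14. 164.]
1.16 [-22. 151.]
1.26 [-28. 137.]
1.36 [-33. 123.]
1.46 [-37. 109.]
1.56 [-39.  94.]
```

```bash
python3 -m pendant '[[[0,0,-30,0,0,0],[0,0,-60,0,0,0],[0,0,-95,0,0,0],[0,0,-128,0,0,0],[0,-6,-128,0,0,0],[0,-12,-128,0,0,0],[0,-18,-128,0,0,0],[0,-24,-128,0,0,0],[0,-26,-128,0,0,0]]]'
python3 -m pendant '[[[0,-8,-1,0,0,0],[0,-15,-2,0,0,0],[0,-23,-3,0,0,0],[0,-30,-5,0,0,0],[0,-37,-7,0,0,0],[0,-44,-10,0,0,0],[0,-51,-13,0,0,0],[0,-58,-17,0,0,0],[0,-64,-21,0,0,0],[0,-70,-24,0,0,0]]]'
python3 lid.py s5
```

```text
clock: 9.85
tool_pos: [0.4716, 0.1076, 0.2316]
orientation: [180.0, -0.0, 92.0]
force: [0.5, -0.6, 0.5]
opening: 0.0006
clock: 11.1
tool_pos: [0.4713, 0.0376, 0.2065]
orientation: [-180.0, -0.0, 92.0]
force: [1.2, 1.9, 0.5]
opening: 0.0006
lid angle 0.6208295701687223 n [-0.001  0.813  0.582] 10159 std 0.0009924421544563588 mean [0.01090802 0.05091322 0.15647528] [0.47126688 0.03761196 0.20652345] [-1.79972794e+02 -9.00340533e-03  9.19886513e+01] [1.16523331 1.90005423 0.45412393] 0.0006424122809471232 11.1
```

View pics/s5.png

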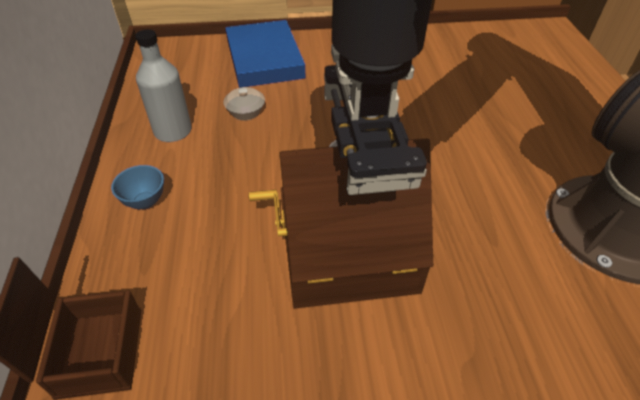

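The fingers are pushing the lid's outer face at about (385,185), and the lid follows at 0.62 rad with a light force of 2 N. The knee is swinging over at (265,195). I'll continue along the arc.

```bash
python3 -m pendant '[[[0,-7,-4,0,0,0],[0,-13,-9,0,0,0],[0,-19,-14,0,0,0],[0,-24,-19,0,0,0],[0,-29,-24,0,0,0],[0,-34,-30,0,0,0],[0,-39,-36,0,0,0],[0,-43,-42,0,0,0],[0,-47,-48,0,0,0],[0,-51,-55,0,0,0]]]'
python3 -m pendant '[[[0,-3,-7,0,0,0],[0,-6,-14,0,0,0],[0,-9,-21,0,0,0],[0,-11,-28,0,0,0],[0,-13,-35,0,0,0],[0,-15,-42,0,0,0],[0,-16,-48,0,0,0],[0,-16,-53,0,0,0],[0,-16,-57,0,0,0],[0,-16,-57,0,0,0]]]'
```

```text
clock: 12.4
tool_pos: [0.4715, -0.0133, 0.1516]
orientation: [-180.0, 0.0, 92.0]
force: [0.5, 0.2, 2.9]
opening: 0.0001
clock: 13.65
tool_pos: [0.4711, -0.029, 0.0946]
orientation: [-179.9, 0.0, 92.0]
force: [0.5, 0.0, -0.1]
opening: 0.0
```

```bash
python3 -m pendant '[[[0,0,-2,0,0,0],[0,0,-4,0,0,0],[0,0,-6,0,0,0],[0,0,-6,0,0,0]]]'
python3 lid.py s6
```

```text
clock: 14.15
tool_pos: [0.4716, -0.0291, 0.0919]
orientation: [179.9, 0.0, 92.1]
force: [-13.8, 2.0, 36.5]
opening: 0.0004
lid angle -0.062348269988514726 n [ 0.928  0.373 -0.023] 4668 std 0.016988131658776114 mean [-1.31220952e-04 -2.68800322e-03  2.20057849e-01] [ 0.47158711 -0.02908336  0.09189768] [1.79943145e+02 2.96621568e-02 9.20716690e+01] [-13.82563438   2.04019922  36.46541376] 0.000405909454610176 14.15
```

View pics/s6.png

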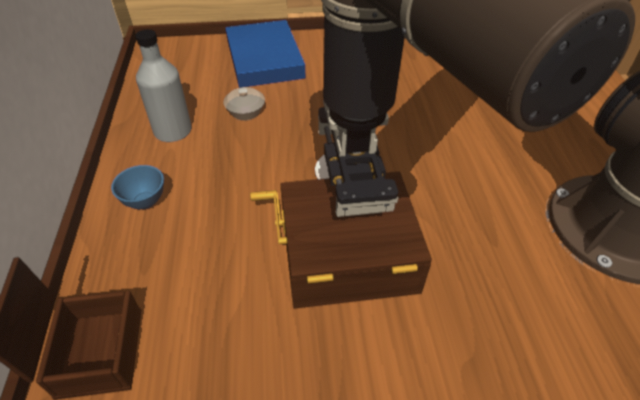

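The lid lies flat, with the tip on it at (365,205) and TCP z = 0.092, which is the shut height. I'll retreat straight up and check.

```bash
python3 -m pendant '[[[0,0,10,0,0,0],[0,0,30,0,0,0],[0,0,60,0,0,0],[0,0,100,0,0,0],[-5,10,150,0,0,0],[-10,40,190,0,0,0],[-10,80,200,0,0,0],[-10,130,200,0,0,0],[-10,180,200,0,0,0],[-10,180,200,0,0,0]]]'
python3 - <<'E'
from h import *
P,c,o=snap('scene','c7');print(o['tool_pos'],o['force'],o['clock'])
a=np.radians(2);tr=lambda P:np.stack([P[...,0]*np.cos(a)+P[...,1]*np.sin(a)-.477,-P[...,0]*np.sin(a)+P[...,1]*np.cos(a)+.008,P[...,2]],-1)
for n in ('scene','side'):
    L=tr(P if n=='scene' else snap('side','s7')[0])
    for y in(-.08,-.04,0,.04,.08):
        k=(abs(L[...,0])<.08)&(abs(L[...,1]-y)<.006)&(L[...,2]<.15);print(n,y,k.sum(),np.median(L[k][:,2]))
P0=np.load('pics/scene0.npz')
for Q,cc in((P0['P'],P0['rgb']),(P,c)):
    k=(cc.min(-1)>150)&(Q[...,2]>.03)&(Q[...,2]<.08);k[:200]=0;k[:,:375]=0;k[:,445:]=0;print('cup',k.sum(),np.median(Q[k],0))
E
```

```text
clock: 15.45
tool_pos: [0.4613, 0.1537, 0.2887]
orientation: [-180.0, -0.0, 92.2]
force: [-0.7, -0.5, -0.7]
opening: 0.0005
[0.46128677 0.15367288 0.28865911] [-0.66345855 -0.45665931 -0.67103422] 15.45
scene -0.08 693 0.09145530917772982
scene -0.04 701 0.09148823754581592
scene 0 703 0.09146384302189092
scene 0.04 715 0.09140296314176022
scene 0.08 706 0.09140226652505828
side -0.08 459 0.09385914948704033
side -0.04 516 0.0936421755453335
side 0 547 0.09382721868444488
side 0.04 722 0.09366461310064578
side 0.08 797 0.09370552323672743
cup 620 [ 0.4569106  -0.1865869   0.05341099]
cup 254 [ 0.46129061 -0.16808189  0.05965175]
```

View pics/c7.png

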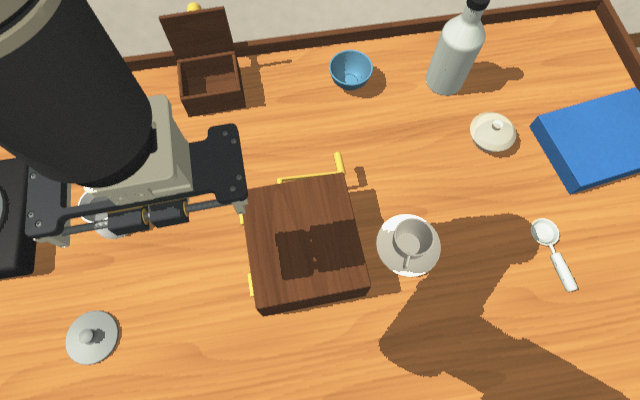

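The lid lies flat at 0.0914 m across its whole depth. The cup is at the same pixel (413,237), now in shadow, which upset the colour mask. I'll compare depth at the cup instead, then hand in.

Run:
```python
from h import *
A=np.load('pics/scene0.npz')['P'][205:280,372:445];B=np.load('pics/c7.npz')['P'][205:280,372:445]
d=abs(A-B)[...,2];print(np.nanmedian(d),np.nanmean(d<.004))
for Q in(A,B):
    k=Q[...,2]>.03;print(k.sum(),np.nanmean(Q[k],0))
    k=Q[...,2]>.045;print(k.sum(),np.nanmean(Q[k],0))
print(close_job())
```

```text
0.0011718738921022709 0.9662100456621004
708 [ 0.4559525  -0.17822202  0.04990311]
482 [ 0.45501371 -0.17727637  0.05567937]
703 [ 0.45624358 -0.17841003  0.05001478]
477 [ 0.45478153 -0.17741104  0.05578028]
the job is handed in; nothing more can be done
None
```

The chest lid is shut, the cup hasn't moved, and the job was handed in at about 15.5 s of the 51 s allowed. Handing in gives no verdict.

**Stay:** I pinched the knob with the tool tilted 35° and lifted it about 25 mm along the lower bar's circle. That is a knob height of about 0.10 m, worked out from the tool's rise rather than measured on the knob. After I let go, the lid stayed at 0.16 rad.

**Lid:** I pushed the outer face along its arc with closed fingers at about 0.5–0.8 rad/s, with readings of 2–3 N between calls. The last press down read about 37 N at the wrist; it came through the fingertips after the lid was already down.

**Last checks:**
- **Lid:** its top is level at 91.4 mm in the scene camera and 93.7 mm in the side camera; fully shut is 92 mm.
- **Cup:** the depth comparison shows it within 0.3 mm of its start position and still upright.
- **Robot:** the arm is clear, with wrist force under 1.2 N.

**Checks that disagreed:** a colour-mask check of the cup showed a false shift of about 19 mm because the cup was in shadow in the second picture. The lid-angle fit was also invalid once the lid was flat, so I used the lid heights instead.

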